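# Start the measuring machine from its console, in order, and hold to run

### The arm

A 6-joint arm with a two-finger parallel gripper is mounted at the origin on a cart in front of the work surface, level with it; the furniture and walls round the work are solid. World frame = base frame: x ahead of the robot, y to its left, z up, the work surface at z = 0. Lengths are in mm, angles in rad, forces in N, time in s.
With the tool pointing down it reaches from about 400 to 925 mm from the base axis. Payload 12.5 kg.
Tool frame: the origin (TCP) lies on the centre line of the jaws, within the pads' length; the fingertips stand 19 mm ahead of it and the grasp point (between the pads) is the TCP; z points along the fingers, y is the line along which they close (so a half turn about z gives the same grasp; the last joint's range is limited). The gripper opens to 95 mm and grips with 3 to 60 N. Pads are 20 mm wide; open, the fingers measure 119 mm over their backs; the gripper's body (75 mm by 180 mm) begins 59 mm behind the grasp point.
Start: joints at [1.215, 0.491, 1.559, -0, 1.092, -0.106], TCP at [154.488, 605.622, 233.661] pointing down, gripper open.
Joint ranges: [-3.1, 3.1], [-0.84, 2.19], [0.05, 2.79], [-1.13, 4.28], [0.06, 2.93], [-2.69, 2.69]. Speed limits (rad/s): [2.22, 2.22, 2.79, 3.14, 3.14, 3.14].

### API

Orientations are given as [roll, pitch, yaw] about the fixed x, y, z axes, in that order (R = Rz(yaw) Ry(pitch) Rx(roll)).
In Python, from cell import state, read_camera, job_done gives the robot as it stands.
- The arm moves only by the tool arm_command, never from a script. Its argument "deltas" is a list of rows, each an object of numbers: "dx", "dy", "dz": the shift along the world's x, y, z in m; "yaw": the turn about the world's z in degrees. In form: [{"dx": .., "dy": .., "dz": .., "yaw": ..}, ...]. A call has 1 to 20 rows; each row shifts and turns the commanded pose from where the row before left it; what a row does not reach is not made up. A row lasts 1/10 s, in which the tool goes at most 50 mm and 8.59 degrees, less where a joint would pass 70% of its speed; a pose out of reach is approached as far as the arm can. A call with a gripper value outside its range is refused whole. "gripper" is the finger opening in m, from 0 to 0.0951, set as the call begins (left out, the last holds). The fingers move at their own pace and stop on an object; the grip force is fixed at half the most. Time passes only in rows, so rows that do not move let the fingers close. It gives the time, the measured TCP pose, the force, the opening and the grip force at its end, in the units of the state.
- state(): the state, without advancing time (a new reading comes with each control period).
- read_camera(name): name is "scene" or "side" or "wrist"; returns a dict with "color" (420x560x3 uint8, red, green, blue), "range_z" (420x560 float32, mm along the optical axis (not along the pixel's ray), 0 where there is no reading), "fx", "fy", "cx", "cy" (pixels), "extrinsics" (4x4, takes a point from camera to world coordinates). Camera axes: x right, y up, looking along -z (the intrinsics and any distortion apply to the point x, -y, -z); pixel columns grow to the right and rows downward; lengths in mm; the calibration is good to about 2 mm. A picture is of the moment at which its call begins.
- job_done(): hands the job in; it is judged then, once.
The state is a dict: "t": time; "joints": joint angles; "qvel": joint speeds; "tau": joint torques, N m; "eef_pos": TCP position; "tcp_rot": TCP orientation; "ft_force": force on the tool from outside, world axes, zero at the start; "moment": the same for the moment, N m; "opening": opening from 0.0 (shut) to 1.0 (fully open); "grip_force": force on a finger pad.
Only numpy, scipy, OpenCV 4.12 (cv2) and the standard library are available. Lean on these libraries where they do the work, as an engineer would, in place of code of your own. Each camera call takes 0.05 s, during which the arm holds its last target. There are 200 camera calls.

### The job

Start the measuring machine from the grey console using only your fingertips: first press down the raised half of the black rocker switch so that it tips fully over, then push the blue button all the way in (it stays down by itself), and last push the green button all the way down and keep it held there; the program finishes while still holding the green button down. Press nothing before its turn and never touch the red mushroom-shaped stop button. Pick nothing up, and leave the small loose things round the console where they are.

Things in the scene. Friction and masses are not known exactly. Their poses are not given: they have to be found in the camera images.
- console: grey desk console, 110 mm (x) by 290 mm (y) by 60 mm high, fixed to the worktop; origin at the centre of its underside; its y axis runs along its length, its x axis away from the robot. On its flat bare-aluminium top, in one row along y at -99, -33, +33 and +99 mm, stand the rocker switch, the blue, the green and the red button, in an order that varies from run to run. On the robot side and beyond the left end of it lie small loose things
- rocker_raised (a point): point on the black rocker switch: on the upper face of its far half (console +x side), which is raised at the start and bears a white bar mark, 18 mm from the pivot along the face. The rocker is 56 mm long (along console x) and 30 mm wide, in a 66 x 40 mm frame with a 6 mm high rim; the point is about 83 mm above the worktop at the start and about 77 mm when the switch is fully over, when the half's face is level. Its axes are turned as the rocker turns
- rocker (a joint): tilt of the rocker switch: about 0 = off (far half raised), 0.36 rad = fully over, far half pressed down. Stays where it is left; needs about 2 to 4 N on the raised half
- blue_button_top (a point): blue push button, cap of 32 mm diameter with a flat top, on a round dark metal bezel standing on the console top; this point is the centre of the top of the cap and moves with it; about 82 mm above the worktop when not pressed
- blue_button (a joint): how far the blue button is pressed: 0 = out, 0.006 m = all the way in. It resists with about 3.5 N and stays where it is left (no spring)
- green_button_top (a point): green push button, cap of 32 mm diameter with a flat top, on a round dark metal bezel standing on the console top; this point is the centre of the top of the cap and moves with it; about 82 mm above the worktop when not pressed
- green_button (a joint): how far the green button is pressed: 0 = out, 0.006 m = all the way down. A spring returns it when let go; about 1.2 N to begin, 6 N at the bottom
- red_stop_top (a point): red mushroom stop button, domed cap of 40 mm diameter, not to be touched; this point is the centre of the top of its cap, about 88 mm above the worktop
- red_stop (a joint): how far the red stop button is pressed: 0 = out, 0.006 m = in; must stay 0
- ring_gauge: loose steel ring, 52 mm across, 15 mm high, lying on the worktop on the robot's side of the console; origin under its centre
- plug_gauge: loose plug gauge, a rod 95 mm long and 16 mm thick with a black grip, lying on the worktop on the robot's side of the console; origin under its centre, length along its y axis
- resin_sample: loose black resin disc, 32 mm across, 20 mm high, standing on the worktop just beyond the left (+y) end of the console; origin under its centre

How it is judged (in metres and radians):
On the way, in this order (a step that is already met when the one before it is completed fails the run):
1. the fingers have tipped the rocker fully over (value of joint rocker above 0.3 rad and contact force between the fingers and rocker above 0.3 N), for 0.05 s.
2. the fingers have pushed the blue button all the way in (value of joint blue_button above 0.0048 m and contact force between the fingers and blue_button above 0.3 N and value of joint rocker above 0.28 rad), for 0.05 s.
3. the fingers push the green button all the way down (value of joint green_button above 0.0045 m and contact force between the fingers and green_button above 1 N), for 0.2 s.
At the end, for the whole second after the job is handed in: The rocker is over (more than 0.28 of 0.36 rad), the blue button is in (more than 4.5 of 6 mm), the fingers hold the green button down (more than 4.5 of 6 mm, with over 1 N), the red stop is out (under 1 mm) and the ring gauge, plug gauge and resin sample lie within 20 mm of where they were (all of step 3 and value of joint rocker above 0.28 rad and value of joint blue_button above 0.0045 m and value of joint red_stop below 0.001 m and distance of each of ring_gauge, resin_sample, plug_gauge from where it was at the start of the episode below 0.02 m); the arm keeps its last pose, push and grip.
It fails at once if the blue button is pressed before the rocker is over (value of joint blue_button above 0.003 m and value of joint rocker below 0.25 rad).
It fails at once if the green button is pressed before the rocker is over and the blue button is in (value of joint green_button above 0.003 m and (value of joint rocker below 0.25 rad or value of joint blue_button below 0.004 m)).
It fails at once if the red stop button is touched (contact force between any of the arm, the fingers and red_stop above 0.5 N or value of joint red_stop above 0.001 m).
It fails at once if a loose thing round the console is moved or lifted (distance of any of ring_gauge, resin_sample, plug_gauge from where it was at the start of the episode above 0.02 m or height (world z) of any of ring_gauge, resin_sample, plug_gauge above 0.012 m).
It also fails if it takes over 38 s, if anything falls off the work surface, if the arm or the gripper's body presses on something with over 40 N, if the wrist force passes 120 N, or if a joint passes its speed limit or range.

## Working session

There is one attempt and no reset: what is moved stays moved. The work goes in short steps, Python scripts to look and compute and a tool call to move; the robot and the scene stay as the last step left them, time stands still between calls to the robot, and variables do not carry over. Pictures are saved under pics/ and viewed, at most 10 in all, crops included, and the job is handed in when it is done.

Besides the shell and the picture viewer there is one more tool, called after "Emit:" by a JSON object that holds its "method" and its "body", one argument or row to a line. arm_command: Moves the arm, as the interface text tells. Its arguments: {"type":"object","properties":{"deltas":{"type":"array"},"gripper":{"type":"number"}},"required":["deltas"]}

```bash
mkdir -p pics; cat > h.py <<'E'
import numpy as np, cv2
from cell import state, read_camera, job_done
def cloud(c):
    v,u=np.mgrid[0:420,0:560]; z=c["range_z"]
    p=np.stack([(u-c["cx"])/c["fx"]*z,-(v-c["cy"])/c["fy"]*z,-z,np.ones_like(z)],-1)
    w=(p@np.array(c["extrinsics"]).T)[...,:3]; w[z<=0]=np.nan
    return w
E
python3 - <<'E'
from h import *
ims=[]
for n in ("scene","side","wrist"):
    c=read_camera(n); np.savez(n+"0.npz",**c); ims.append(c["color"])
    print(n,np.round(c["extrinsics"],2).tolist(),c["fx"])
print(state())
a=np.vstack([np.hstack(ims[:2]),np.hstack([ims[2],ims[2]*0])])
cv2.imwrite("pics/a.png",cv2.resize(a,(800,600))[...,::-1])
E
```

```text
scene [[0.48, 0.68, -0.55, -113.33], [-0.88, 0.37, -0.31, -315.77], [-0.0, 0.63, 0.78, 895.47], [0.0, 0.0, 0.0, 1.0]] 522.3480076865101
side [[-0.99, 0.05, -0.11, 407.4], [-0.12, -0.41, 0.91, 793.86], [0.01, 0.91, 0.41, 419.04], [0.0, 0.0, 0.0, 1.0]] 467.8585526395621
wrist [[0.25, -0.93, -0.29, 73.3], [0.97, 0.24, 0.07, 625.89], [-0.0, -0.29, 0.96, 383.58], [0.0, 0.0, 0.0, 1.0]] 308.78910073828376
{'t': 0.15, 'joints': array([ 1.21539302e+00,  4.91397114e-01,  1.55925491e+00,  5.73200295e-06,
        1.09169034e+00, -1.05618888e-01]), 'qvel': array([-0.00180819, -0.00082767, -0.00171695,  0.00172639,  0.00032564,
        0.00102243]), 'tau': array([ 2.07746234e-03, -6.12895560e+01, -2.58280313e+01,  6.93149585e-02,
        4.72796580e-02, -5.40929170e-05]), 'eef_pos': array([154.43846273, 605.48098892, 233.2296704 ]), 'tcp_rot': array([-3.14084766e+00, -8.40923681e-05,  2.89180556e+00]), 'ft_force': array([-0.00087166,  0.18335616, -0.12102926]), 'moment': array([0.04042882, 0.04674293, 0.01162098]), 'grip_force': 0.0, 'opening': 1.002800210694998}
```

View pics/a.png

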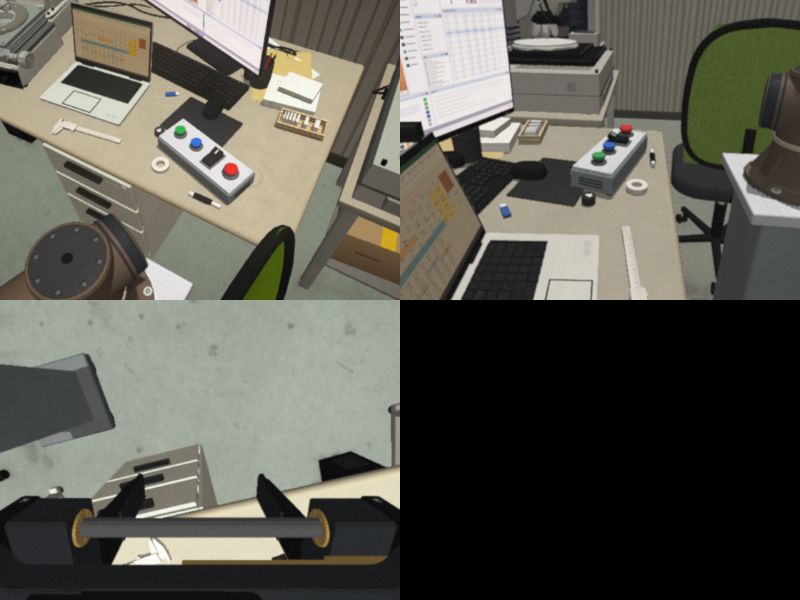

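The scene view (top left, scaled) shows the console with the green button at about (180,131), blue at (196,144), the rocker at (213,157) and red at (231,170). Green is the +y end. Next I'll measure these positions.

```bash
python3 - <<'E'
from h import *
P={}
for n in ("scene","side"):
    c=dict(np.load(n+"0.npz")); w=cloud(c); hsv=cv2.cvtColor(c["color"],cv2.COLOR_RGB2HSV)
    h,s,v=[hsv[...,i].astype(int) for i in range(3)]
    reg=(w[...,2]>50)&(w[...,2]<105)&(w[...,0]>300)&(w[...,0]<800)&(abs(w[...,1])<400)
    for k,m in dict(green=(h>50)&(h<90),blue=(h>100)&(h<130),red=(h<8)|(h>172)).items():
        m=m&reg&(s>110)
        q=w[m]; zt=np.percentile(q[:,2],80); t=q[q[:,2]>zt-4]
        (r,_,_)=cv2.minAreaRect(t[:,:2].astype(np.float32)); print(n,k,len(t),t.mean(0).round(1),np.round(r,1),zt.round(1),np.argwhere(m).mean(0).round())
        P[n,k]=np.array(r)
    m=reg&(w[...,2]>55)&(w[...,2]<66)&(s<60)&(v>100)
    q=w[m]; print(n,"top",len(q),cv2.minAreaRect(q[:,:2].astype(np.float32)),np.median(q[:,2]))
    d=P[n,"green"]-P[n,"red"]; print("len",np.linalg.norm(d),"yaw",np.degrees(np.arctan2(-d[0],d[1])), "rocker est",P[n,"red"]+d/3, "blue est",P[n,"red"]+2*d/3)
    # white bar on rocker
    i,j=np.where(reg&(v<70)&(w[...,2]>64)); print("black",w[i,j].mean(0).round(1),np.nanmax(w[i,j,2]))
    for k in range(64,90,4):
        mm=reg&(v<70)&(w[...,2]>=k)&(w[...,2]<k+4); print(k,mm.sum(),w[mm].mean(0).round(1) if mm.any() else '')
c=np.load("scene0.npz")["color"][150:300,200:370]
cv2.imwrite("pics/b.png",cv2.resize(c,None,fx=4,fy=4)[:600,:,::-1])
E
```

```text
scene green 124 [492.   74.6  82.7] [493.8  75.4] 83.8 [182. 252.]
scene blue 144 [474.   11.5  83.1] [474.4  12.5] 84.2 [199. 274.]
scene red 215 [ 435.9 -114.9   87.5] [ 436.5 -114.7] 88.5 [237. 323.]
scene top 4189 ((463.0810852050781, -21.037521362304688), (285.1507263183594, 105.80701446533203), 73.73069763183594) 60.96770535358041
len 198.55263208221155 yaw -16.778900789590004 rocker est [455.57243856 -51.30900065] blue est [474.67844645  12.05747477]
black [464.3 -32.9  78.6] 102.06284976250458
64 16 [486.1 -12.6  65.3]
68 21 [464.2 -22.6  70.3]
72 44 [457.9 -25.4  74.3]
76 180 [449.5 -46.1  78.1]
80 87 [458.4 -55.5  81.8]
84 31 [488.5 -33.8  85.4]
88 1 [699.4 316.8  88.7]
side green 119 [492.2  82.6  80.9] [491.5  81.4] 81.6 [218. 278.]
side blue 114 [473.6  18.   80.8] [473.7  16.7] 81.5 [203. 293.]
side red 96 [ 436.4 -105.7   85.3] [ 435.8 -106.3] 86.1 [180. 316.]
side top 2217 ((464.5852966308594, -16.733123779296875), (282.7191467285156, 100.475341796875), 73.34005737304688) 59.305974968280566
len 195.75377672040534 yaw -16.52733484459777 rocker est [454.39435832 -43.75178274] blue est [472.95656331  18.80356344]
black [487.6  18.5  73.1] 104.18510945279377
64 152 [478.3  15.8  65.4]
68 88 [473.7   6.4  69.7]
72 83 [468.8  -6.3  74.3]
76 119 [460.7 -29.4  77.2]
80 24 [521.5  31.9  81.4]
84 12 [607.1 164.9  85.2]
88 5 [699.5 315.4  90.2]
```

View pics/b.png

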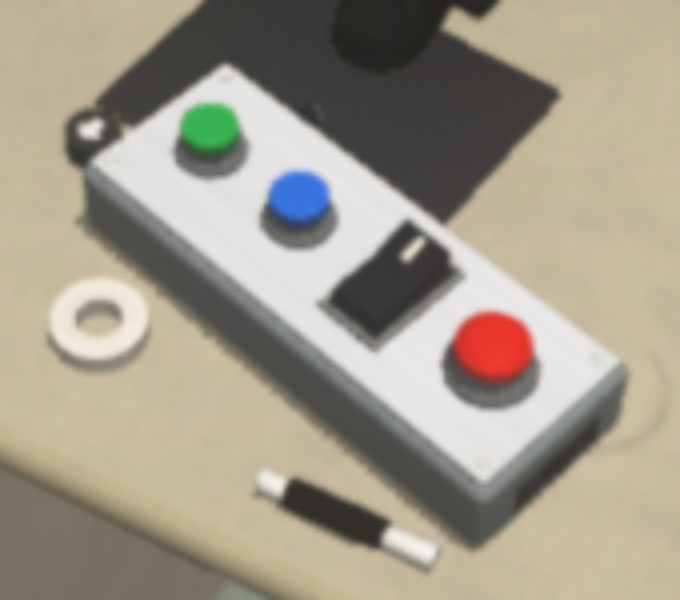

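Order from +y to -y is green, blue, rocker, red, and the console yaw is about -16.7°. The two cameras disagree by about 6 mm in y, so I'll move above the console and refine with the wrist camera.

Emit:
{"method": "arm_command", "body": {
  "deltas": [
    {"dx": 0.02,"dy": -0.037,"yaw": -0.15},
    {"dx": 0.02,"dy": -0.037,"yaw": -0.15},
    {"dx": 0.02,"dy": -0.037,"yaw": -0.15},
    {"dx": 0.02,"dy": -0.037,"yaw": -0.15},
    {"dx": 0.02,"dy": -0.037,"yaw": -0.15},
    {"dx": 0.02,"dy": -0.037,"yaw": -0.15},
    {"dx": 0.02,"dy": -0.037,"yaw": -0.15},
    {"dx": 0.02,"dy": -0.037,"yaw": -0.15},
    {"dx": 0.02,"dy": -0.037,"yaw": -0.15},
    {"dx": 0.02,"dy": -0.037,"yaw": -0.15},
    {"dx": 0.02,"dy": -0.037,"yaw": -0.15},
    {"dx": 0.02,"dy": -0.037,"yaw": -0.15},
    {"dx": 0.02,"dy": -0.037,"yaw": -0.15},
    {"dx": 0.02,"dy": -0.037,"yaw": -0.15},
    {"dx": 0.02,"dy": -0.037,"yaw": -0.15},
    {"dx": 0.02,"dy": -0.037,"yaw": -0.15},
    {},
    {},
    {}
  ],
  "gripper": 0.0
}}

```text
$.deltas[0]: bad value
```

```bash
python3 - <<'E'
from h import *
s=state(); print(s["t"],s["eef_pos"],s["tcp_rot"])
c=read_camera("wrist"); np.savez("wrist1.npz",**c)
w=cloud(c); hsv=cv2.cvtColor(c["color"],cv2.COLOR_RGB2HSV); h,sa,v=[hsv[...,i].astype(int) for i in range(3)]
for k,m in dict(green=(h>50)&(h<90),blue=(h>100)&(h<130),red=(h<8)|(h>172)).items():
    m=m&(sa>110)&(w[...,2]>50)&(w[...,2]<105); q=w[m]
    if len(q)<20: print(k,len(q)); continue
    zt=np.percentile(q[:,2],80); t=q[q[:,2]>zt-4]; r=cv2.minAreaRect(t[:,:2].astype(np.float32))
    print(k,len(t),np.round(r[0],1),np.round(r[1],1),zt)
m=(w[...,2]>70)&(w[...,2]<90)&(v<70); n,l,st,ce=cv2.connectedComponentsWithStats(m.astype(np.uint8))
for i in range(1,n):
    if st[i,4]>150: q=w[l==i]; print("dark",st[i],cv2.minAreaRect(q[:,:2].astype(np.float32)),q.mean(0))
cv2.imwrite("pics/c.png",c["color"][...,::-1])
E
```

```text
0.15 [154.43846273 605.48098892 233.2296704 ] [-3.14084766e+00 -8.40923681e-05  2.89180556e+00]
green 0
blue 0
red 0
```

View pics/c.png

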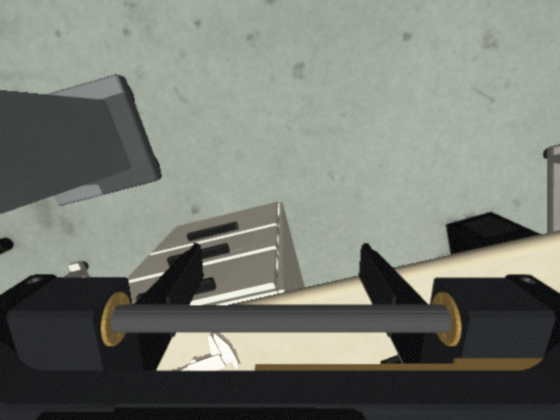

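The command was refused, so the arm hasn't moved and the picture is the same start view: floor, with the fingers at (180,300) and (385,300). I'll give all four fields in every row.

Emit:
{"method": "arm_command", "body": {
  "deltas": [
    {"dx": 0.02,"dy": -0.037,"dz": 0,"yaw": -0.15},
    {"dx": 0.02,"dy": -0.037,"dz": 0,"yaw": -0.15},
    {"dx": 0.02,"dy": -0.037,"dz": 0,"yaw": -0.15},
    {"dx": 0.02,"dy": -0.037,"dz": 0,"yaw": -0.15},
    {"dx": 0.02,"dy": -0.037,"dz": 0,"yaw": -0.15},
    {"dx": 0.02,"dy": -0.037,"dz": 0,"yaw": -0.15},
    {"dx": 0.02,"dy": -0.037,"dz": 0,"yaw": -0.15},
    {"dx": 0.02,"dy": -0.037,"dz": 0,"yaw": -0.15},
    {"dx": 0.02,"dy": -0.037,"dz": 0,"yaw": -0.15},
    {"dx": 0.02,"dy": -0.037,"dz": 0,"yaw": -0.15},
    {"dx": 0.02,"dy": -0.037,"dz": 0,"yaw": -0.15},
    {"dx": 0.02,"dy": -0.037,"dz": 0,"yaw": -0.15},
    {"dx": 0.02,"dy": -0.037,"dz": 0,"yaw": -0.15},
    {"dx": 0.02,"dy": -0.037,"dz": 0,"yaw": -0.15},
    {"dx": 0.02,"dy": -0.037,"dz": 0,"yaw": -0.15},
    {"dx": 0.02,"dy": -0.037,"dz": 0,"yaw": -0.15},
    {"dx": 0,"dy": 0,"dz": 0,"yaw": 0},
    {"dx": 0,"dy": 0,"dz": 0,"yaw": 0},
    {"dx": 0,"dy": 0,"dz": 0,"yaw": 0}
  ],
  "gripper": 0.0
}}

```text
t: 2.1
eef_pos: [473.9, 14.3, 233.6]
tcp_rot: [3.141, -0.001, 2.85]
ft_force: [0.3, 0.5, 0.8]
opening: 0.004
grip_force: 0.0
```

```bash
cat > look.py <<'E'
from h import *
import sys
s=state(); print(s["t"],s["eef_pos"],s["tcp_rot"])
c=read_camera("wrist"); np.savez("wrist1.npz",**c)
w=cloud(c); hsv=cv2.cvtColor(c["color"],cv2.COLOR_RGB2HSV); h,sa,v=[hsv[...,i].astype(int) for i in range(3)]
for k,m in dict(green=(h>50)&(h<90),blue=(h>100)&(h<130),red=(h<8)|(h>172)).items():
    m=m&(sa>110)&(w[...,2]>50)&(w[...,2]<105); q=w[m]
    if len(q)<20: print(k,len(q)); continue
    zt=np.percentile(q[:,2],80); t=q[q[:,2]>zt-4]; r=cv2.minAreaRect(t[:,:2].astype(np.float32))
    print(k,len(t),np.round(r[0],1),np.round(r[1],1),zt)
m=(w[...,2]>70)&(w[...,2]<90)&(v<70); n,l,st,ce=cv2.connectedComponentsWithStats(m.astype(np.uint8))
for i in range(1,n):
    if st[i,4]>150: q=w[l==i]; print("dark",st[i],cv2.minAreaRect(q[:,:2].astype(np.float32)),q.mean(0))
cv2.imwrite("pics/%s.png"%sys.argv[1],c["color"][...,::-1])
E
python3 look.py d
```

```text
2.1 [473.89784228  14.33030868 233.56195967] [ 3.14144634e+00 -6.30295692e-04  2.85033411e+00]
green 681 [493.7  75.4] [29.7 29.5] 81.93770240132685
blue 696 [475.4  12.7] [30.6 29.8] 81.97082163708214
red 920 [ 438.7 -112.8] [35.5 35.6] 86.81885913634802
dark [ 201  176   31   53 1397] ((455.7273254394531, -49.38174819946289), (29.312469482421875, 52.127994537353516), 74.46109008789062) [454.50986737 -48.59774053  78.12556276]
```

View pics/d.png

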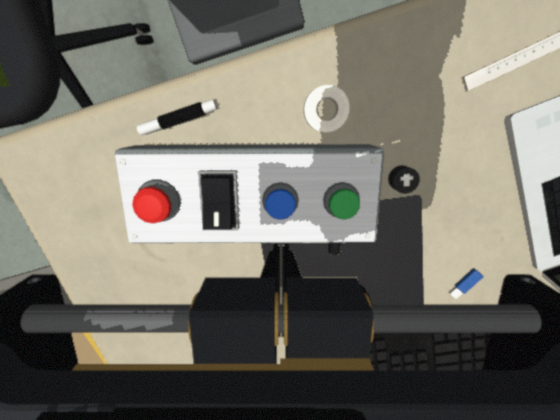

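The wrist view shows red (152,203), rocker (218,203) with its white bar at (216,219), blue (281,203) and green (344,203). The rocker press point is about (473,-54). I'll move above it.

Emit:
{"method": "arm_command", "body": {
  "deltas": [
    {"dx": 0,"dy": -0.023,"dz": 0,"yaw": 0},
    {"dx": 0,"dy": -0.023,"dz": 0,"yaw": 0},
    {"dx": 0,"dy": -0.023,"dz": 0,"yaw": 0},
    {"dx": 0,"dy": 0,"dz": -0.03,"yaw": 0},
    {"dx": 0,"dy": 0,"dz": -0.03,"yaw": 0},
    {"dx": 0,"dy": 0,"dz": -0.03,"yaw": 0},
    {"dx": 0,"dy": 0,"dz": -0.02,"yaw": 0},
    {"dx": 0,"dy": 0,"dz": -0.01,"yaw": 0},
    {"dx": 0,"dy": 0,"dz": 0,"yaw": 0},
    {"dx": 0,"dy": 0,"dz": 0,"yaw": 0}
  ]
}}

```text
t: 3.15
eef_pos: [474.8, -55.0, 114.4]
tcp_rot: [3.141, 0.001, 2.851]
ft_force: [-0.5, -0.3, 0.3]
opening: 0.004
grip_force: 0.0
```

Emit:
{"method": "arm_command", "body": {
  "deltas": [
    {"dx": 0,"dy": 0,"dz": -0.003,"yaw": 0},
    {"dx": 0,"dy": 0,"dz": -0.003,"yaw": 0},
    {"dx": 0,"dy": 0,"dz": -0.003,"yaw": 0},
    {"dx": 0,"dy": 0,"dz": -0.003,"yaw": 0},
    {"dx": 0,"dy": 0,"dz": -0.003,"yaw": 0},
    {"dx": 0,"dy": 0,"dz": 0,"yaw": 0},
    {"dx": 0,"dy": 0,"dz": 0,"yaw": 0}
  ]
}}

```text
t: 3.85
eef_pos: [474.1, -55.3, 98.5]
tcp_rot: [3.142, -0.001, 2.85]
ft_force: [-0.4, -0.4, 0.8]
opening: 0.005
grip_force: 0.4
```

Emit:
{"method": "arm_command", "body": {
  "deltas": [
    {"dx": 0,"dy": 0,"dz": -0.002,"yaw": 0},
    {"dx": 0,"dy": 0,"dz": -0.001,"yaw": 0},
    {"dx": 0,"dy": 0,"dz": -0.001,"yaw": 0},
    {"dx": 0,"dy": 0,"dz": 0,"yaw": 0},
    {"dx": 0,"dy": 0,"dz": 0,"yaw": 0}
  ]
}}

```text
t: 4.35
eef_pos: [474.7, -55.4, 96.0]
tcp_rot: [3.142, 0.001, 2.85]
ft_force: [-2.6, -0.0, 24.0]
opening: 0.002
grip_force: 12.2
```

Hard stop at the expected height with 24 N. Next I'll lift and move above blue, checking the rocker on the way.

Emit:
{"method": "arm_command", "body": {
  "deltas": [
    {"dx": 0,"dy": 0,"dz": 0.01,"yaw": 0},
    {"dx": 0,"dy": 0,"dz": 0.03,"yaw": 0},
    {"dx": 0,"dy": 0,"dz": 0.03,"yaw": 0},
    {"dx": 0,"dy": 0,"dz": 0.03,"yaw": 0},
    {"dx": 0,"dy": 0.034,"dz": 0,"yaw": 0},
    {"dx": 0.001,"dy": 0.034,"dz": 0,"yaw": 0},
    {"dx": 0,"dy": 0,"dz": 0,"yaw": 0},
    {"dx": 0,"dy": 0,"dz": 0,"yaw": 0}
  ]
}}

```text
t: 5.15
eef_pos: [475.1, 13.0, 194.5]
tcp_rot: [-3.141, -0.001, 2.852]
ft_force: [-0.3, -0.6, 0.3]
opening: 0.004
grip_force: 0.0
```

```bash
python3 look.py e; python3 - <<'E'
from h import *
w=cloud(dict(np.load("wrist1.npz")))
o=np.array([455.7,-49.4]);x=np.array([.96,-.281])
for d in (-22,-18,-10,10,18,22):
    p=o+d*x; m=np.hypot(*(np.moveaxis(w[...,:2]-p,-1,0)))<5; print(d,m.sum(),np.median(w[m][:,2]) if m.any() else '')
E
```

```text
5.15 [475.11091283  13.02146837 194.53873887] [-3.14139605e+00 -8.31153188e-04  2.85164213e+00]
green 878 [494.   75.6] [29.8 29.8] 81.93859603485578
blue 895 [475.6  12.9] [30.4 30.1] 81.87999112183083
red 1165 [ 438.4 -113. ] [35.7 35.7] 86.82833964951703
dark [ 189  185   39   56 1741] ((457.1856384277344, -49.85302734375), (29.08803939819336, 53.764404296875), 73.38358306884766) [454.80927293 -48.45555673  79.09882427]
-22 436 269.53708206371584
-18 116 84.59873046422561
-10 88 81.35694172211214
10 92 76.4688495042312
18 86 76.72272459975977
22 86 76.65641824810183
```

View pics/e.png

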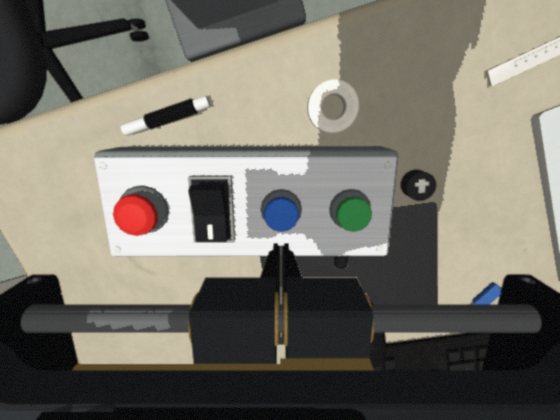

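The far half of the rocker at (210,230) is now level at 76.6 mm, so it is fully over. Blue at (281,210) lies under the TCP, so I'll press it.

Emit:
{"method": "arm_command", "body": {
  "deltas": [
    {"dx": 0,"dy": 0,"dz": -0.03,"yaw": 0},
    {"dx": 0,"dy": 0,"dz": -0.03,"yaw": 0},
    {"dx": 0,"dy": 0,"dz": -0.02,"yaw": 0},
    {"dx": 0,"dy": 0,"dz": -0.01,"yaw": 0},
    {"dx": 0,"dy": 0,"dz": -0.003,"yaw": 0},
    {"dx": 0,"dy": 0,"dz": -0.002,"yaw": 0},
    {"dx": 0,"dy": 0,"dz": -0.002,"yaw": 0},
    {"dx": 0,"dy": 0,"dz": -0.002,"yaw": 0},
    {"dx": 0,"dy": 0,"dz": -0.001,"yaw": 0},
    {"dx": 0,"dy": 0,"dz": 0,"yaw": 0},
    {"dx": 0,"dy": 0,"dz": 0,"yaw": 0}
  ]
}}

```text
t: 6.3
eef_pos: [475.8, 12.5, 95.2]
tcp_rot: [3.141, 0.001, 2.85]
ft_force: [-2.9, -2.2, 6.6]
opening: 0.006
grip_force: 3.5
```

Emit:
{"method": "arm_command", "body": {
  "deltas": [
    {"dx": 0,"dy": 0,"dz": -0.001,"yaw": 0},
    {"dx": 0,"dy": 0,"dz": -0.0005,"yaw": 0},
    {"dx": 0,"dy": 0,"dz": 0,"yaw": 0},
    {"dx": 0,"dy": 0,"dz": 0,"yaw": 0}
  ]
}}

```text
t: 6.7
eef_pos: [476.0, 12.5, 95.0]
tcp_rot: [3.141, 0.002, 2.85]
ft_force: [-6.8, -2.4, 27.8]
opening: 0.004
grip_force: 14.5
```

Bottomed at 76.0 mm. On to green, checking blue.

Emit:
{"method": "arm_command", "body": {
  "deltas": [
    {"dx": 0,"dy": 0,"dz": 0.01,"yaw": 0},
    {"dx": 0,"dy": 0,"dz": 0.03,"yaw": 0},
    {"dx": 0,"dy": 0,"dz": 0.03,"yaw": 0},
    {"dx": 0,"dy": 0,"dz": 0.03,"yaw": 0},
    {"dx": 0.009,"dy": 0.031,"dz": 0,"yaw": 0},
    {"dx": 0.009,"dy": 0.031,"dz": 0,"yaw": 0},
    {"dx": 0,"dy": 0,"dz": 0,"yaw": 0},
    {"dx": 0,"dy": 0,"dz": 0,"yaw": 0}
  ]
}}

```text
t: 7.5
eef_pos: [493.4, 75.1, 193.2]
tcp_rot: [3.141, 0.0, 2.852]
ft_force: [0.2, -0.7, -0.9]
opening: 0.004
grip_force: 0.0
```

```bash
python3 look.py f
```

```text
7.5 [493.44408501  75.05840308 193.21085688] [3.14142429e+00 2.01526806e-04 2.85150314e+00]
green 879 [479.   27.3] [132.5  29.9] 81.84441057222885
blue 877 [467.4  -4.6] [70.2 29.9] 75.79354649574344
red 1177 [ 439.1 -112.8] [36.2 34.5] 86.75646909213901
dark [ 114  186   46   56 1821] ((457.6006774902344, -49.64052200317383), (29.158458709716797, 53.72666931152344), 73.06798553466797) [455.34343839 -47.37936345  78.89286616]
```

Blue is in (top at 75.8 mm). Now I'll press green and hold it.

Emit:
{"method": "arm_command", "body": {
  "deltas": [
    {"dx": 0,"dy": 0,"dz": -0.03,"yaw": 0},
    {"dx": 0,"dy": 0,"dz": -0.03,"yaw": 0},
    {"dx": 0,"dy": 0,"dz": -0.02,"yaw": 0},
    {"dx": 0,"dy": 0,"dz": -0.01,"yaw": 0},
    {"dx": 0,"dy": 0,"dz": -0.003,"yaw": 0},
    {"dx": 0,"dy": 0,"dz": -0.002,"yaw": 0},
    {"dx": 0,"dy": 0,"dz": -0.002,"yaw": 0},
    {"dx": 0,"dy": 0,"dz": -0.001,"yaw": 0},
    {"dx": 0,"dy": 0,"dz": -0.001,"yaw": 0},
    {"dx": 0,"dy": 0,"dz": -0.0005,"yaw": 0},
    {"dx": 0,"dy": 0,"dz": 0,"yaw": 0},
    {"dx": 0,"dy": 0,"dz": 0,"yaw": 0},
    {"dx": 0,"dy": 0,"dz": 0,"yaw": 0},
    {"dx": 0,"dy": 0,"dz": 0,"yaw": 0}
  ]
}}

```text
t: 8.95
eef_pos: [493.7, 74.4, 95.1]
tcp_rot: [3.141, 0.002, 2.85]
ft_force: [-4.2, -4.3, 16.3]
opening: 0.007
grip_force: 8.0
```

Emit:
{"method": "arm_command", "body": {
  "deltas": [
    {"dx": 0,"dy": 0,"dz": -0.0003,"yaw": 0},
    {"dx": 0,"dy": 0,"dz": 0,"yaw": 0},
    {"dx": 0,"dy": 0,"dz": 0,"yaw": 0},
    {"dx": 0,"dy": 0,"dz": 0,"yaw": 0},
    {"dx": 0,"dy": 0,"dz": 0,"yaw": 0}
  ]
}}

```text
t: 9.45
eef_pos: [493.7, 74.4, 95.0]
tcp_rot: [3.141, 0.002, 2.85]
ft_force: [-5.7, -3.9, 19.2]
opening: 0.006
grip_force: 9.8
```

```bash
python3 -c "
from cell import *
s=state();print(s['eef_pos'],s['ft_force']);print(job_done())"
```

```text
[493.7118365   74.447058    95.00664625] [-5.70848753 -3.91077894 19.17665657]
the job is handed in; nothing more can be done
None
```

I tipped the rocker fully over, pushed the blue button in, and handed the job in at about 9.5 s with the green button held at its stop under about 19 N; I kept clear of the red stop and the loose things, and no verdict came back.

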